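# Clamp a wood slice in the craft jig

### The arm

A 6-joint arm with a two-finger parallel gripper is mounted at the origin on the work surface. World frame = base frame: x ahead of the robot, y to its left, z up, the work surface at z = 0. Lengths are in m, angles in rad, forces in N, time in s.
With the tool pointing down it reaches from about 0.425 to 0.95 m from the base axis. Payload 14.7 kg.
Tool frame: the origin (TCP) lies where the fingers leave the gripper's body, on its centre line; the fingertips stand 73 mm ahead of it and the grasp point (between the pads) lies 54 mm ahead of it (grip_depth is the distance from the TCP to the grasp point, in m); z points along the fingers, y is the line along which they close (so a half turn about z gives the same grasp; the last joint's range is limited). The gripper opens to 85 mm and grips with 20 to 120 N. Pads are 22 mm wide; open, the fingers measure 114 mm over their backs; the gripper's body (76 mm by 85 mm) begins 54 mm behind the grasp point. The pads swing forward as they close: fully open they stand 13 mm farther back than shut.
Start: joints at [-1.366, 0.48, 1.596, -0, 1.065, -0.047], TCP at [0.162, -0.629, 0.304] pointing down, gripper open.
Joint ranges: [-2.75, 2.75], [-0.82, 2.05], [0.23, 2.67], [-1.56, 4.7], [0.09, 2.69], [-2.92, 2.92]. Speed limits (rad/s): [1.89, 1.89, 2.39, 3.01, 3.01, 3.01].

### API

Orientations are given as a rotation vector (axis times angle).
In Python, from station import state, read_camera, job_done, grip_depth gives the robot as it stands.
- The arm moves only by the tool play_rows, never from a script. Its argument "moves" is a list of rows, each a list of 3 entries, a list of its own where there are three numbers: the turn, a rotation vector about the tool's x, y, z in rad, then the shift along the tool's x, y, z in m, then the finger opening in m, from 0 to 0.0854. A call has 1 to 20 rows; each row is the pose to reach, as a shift and turn from the pose commanded when the call began, along the tool's axes at that moment; what a row does not reach only later rows make up. A row lasts 1/12 s, in which the tool goes at most 41.7 mm and 7.16 degrees, less where a joint would pass 70% of its speed; a pose out of reach is approached as far as the arm can. A call with a gripper value outside its range is refused whole. The fingers move at their own pace and stop on an object; "grip_force" is the grip in N (left out, the last holds). Time passes only in rows, so rows that repeat a pose let the fingers close. It gives the time, the measured TCP pose, the force, the opening and the grip force at its end, in the units of the state.
- state(): the state, without advancing time (a new reading comes with each control period).
- read_camera(name): name is "side" or "top" or "wrist"; returns a dict with "image" (480x640x3 uint8, red, green, blue), "fx", "fy", "cx", "cy" (pixels), "R" (3x3) and "t" (3): a world point X has camera coordinates R X + t; the wrist camera has in their place "mount" (4x4, takes a point from camera to tool coordinates, whose origin is the TCP and whose axes are the flange's). Camera axes: x right, y down, z forward; pixel columns grow to the right and rows downward; lengths in m; the calibration is good to about 2 mm. The wrist camera is an equidistant fisheye: a pixel r from the principal point sees the ray r / f radians off the axis. A picture is of the moment at which its call begins: read the wrist's pose just before it. There is no depth.
- job_done(): hands the job in; it is judged then, once.
The state is a dict: "time": time; "joints": joint angles; "joint_velocities": joint speeds; "effort": joint torques, N m; "eef_pos": TCP position; "tcp_rot": TCP orientation; "contact_force": force on the tool from outside, world axes, zero at the start; "torque": the same for the moment, N m; "width": opening from 0.0 (shut) to 1.0 (fully open); "grip_force": force on a finger pad.
Only numpy, scipy, OpenCV 4.12 (cv2) and the standard library are available. Lean on these libraries where they do the work, as an engineer would, in place of code of your own. Each camera call takes 0.05 s, during which the arm holds its last target. There are 200 camera calls.

### The job

Clamp the small thick wood slice from the tray flat in the V of the jig, ready for drilling: loosen the clamp knob, draw the carriage back to make room, lay the slice in, then press the sprung jaw face against it until the face is pushed about half way in with the slice home in the V, and tighten the knob so that it stays so. Leave the other things where they are.

Things in the scene. Friction and masses are not known exactly. Their poses are not given: they have to be found in the camera images.
- jig: Fixed plywood clamping jig, bed 150 (x) x 310 (y) x 18 mm; origin at the centre of its underside, z up. At its -y end two wooden bars, 16 mm high above the bed, form a V of 90 degrees (arms 42 mm long inside) open towards +y. An aluminium carriage slides along the jig's y axis on its centre line x = 0; the track is flush, so the bed is flat.
- seat (a point): Point on the bed top (18 mm above the jig's underside) where the centre of the small slice's underside comes to lie when the slice is home in the V: jig x = 0, y = -100 mm. Same axes as the jig.
- slice: The small thick wood slice: a loose disc with bark rim, 60 mm diameter, 24 mm thick, 50 to 100 g; origin at the centre of its underside, z up. It starts lying flat on the floor of the tray among the other things.
- carriage (a joint): Travel of the carriage along the jig's +y, in m: 0 nearest the V, 0.13 at the far end; its centre lies at jig y = -0.070 + value. Starts at 0.005 to 0.025, locked, leaving too little room for the slice. With the slice home in the V the relaxed jaw face just touches it at about 0.043.
- jaw_face (a joint): How far the sprung jaw face (wooden plate 62 wide, 6 thick, 20 mm high, top 22 mm above the bed, in front of the carriage on two pins) is pushed in towards the carriage, in m: 0 relaxed (12 mm gap behind it), 0.010 fully in. Spring 1 N per mm; it pushes a loose carriage back.
- clamp_knob (a joint): Angle of the clamp knob on the carriage, rad, growing clockwise seen from above = tightening. 0 fully loose; begins to bite at 0.8 (below that the carriage is free), firmly tight from 1.5, end stop at 1.9. Starts tight, at 1.6 to 1.8. Resisting torque 0.15 N m, rising to about 0.25 N m when tight; it stays where it is left.
- knob_grip (a point): Grip point of the clamp knob, on its axis, 74.5 mm above the jig's underside, 10 mm under the knob's top. The black knob has a grip bar 44 mm long, 14 mm thick, 30 mm high standing on a 42 mm disc; x along the bar, y across it, z up; turns with the knob. At knob angle 0.6 the bar lies across the slide, along the jig's x axis.
- tray: Fixed white tray, 260 x 280 mm, floor 5 mm thick, rim 16 mm high; origin at the centre of its underside.
- big_slice: Larger, thinner wood slice, 86 mm diameter, 12 mm thick, loose in the tray; not to be used. Origin at the centre of its underside.
- house: Small white wooden house, 50 wide, 18 deep, about 57 mm high, standing loose in the tray; origin at the centre of its underside.
- tin_a: Tea-light tin, 38 mm diameter, 14 mm high, loose in the tray; origin at the centre of its underside.
- v_corner (a point): Corner of the V on the bed top: jig x = 0, y = -142.5 mm, 18 mm above the jig's underside. Same axes as the jig. The V's arms and the jaw face are waxed and slick, so pressing centres the slice in the V.
- carriage_mid (a point): On the bed top under the carriage's centre (the knob axis), axes as the jig's, moves with it. Aluminium block 62 (x) x 50 (y) mm, top 23.5 mm above the bed. The front of the relaxed jaw face lies 43 mm from here towards the V. Slides with about 1 N when loose; shifting it when tight takes about 50 N. As the clamp bites it may shift up to 1.2 mm into the nearest notch of its track.
There are look-alikes about, which are no part of the job. What is shaped like the slice but blue or turquoise is not meant.

How it is judged:
By the outcome, as a careful person would: the job done as asked, in the order asked, and still so for the second after the job is handed in, with the robot touching nothing.
It also fails if it takes over 67 s, if anything falls off the work surface, if the arm or the gripper's body presses on something with over 40 N, if the wrist force passes 120 N, or if a joint passes its speed limit or range.

## Working session

There is one attempt and no reset: what is moved stays moved. The work goes in short steps, Python scripts to look and compute and a tool call to move; the robot and the scene stay as the last step left them, time stands still between calls to the robot, and variables do not carry over. Pictures are saved under pics/ and viewed, at most 10 in all, crops included, and the job is handed in when it is done.

Besides the shell and the picture viewer there is one more tool, called as name(argument=value, ...), one argument or row to a line, values as JSON. play_rows: Moves the arm, as the interface text tells. Its arguments: {"type":"object","properties":{"moves":{"type":"array","items":{"type":"array"}},"grip_force":{"type":"number"}},"required":["moves"]}

```bash
mkdir -p pics; ls
python3 - <<'E'
from station import *
import cv2,numpy as np
s=state();print({k:np.round(v,3).tolist() for k,v in s.items()},grip_depth)
for n in("top","side","wrist"):
    c=read_camera(n);cv2.imwrite(f"pics/{n}0.png",c["image"][:,:,::-1])
    print(n,{k:np.round(v,4).tolist() for k,v in c.items() if k!="image"})
E
```

```text
pics
{'time': 0.0, 'joints': [-1.366, 0.481, 1.597, 0.0, 1.065, -0.047], 'joint_velocities': [-0.0, -0.001, 0.0, -0.0, -0.0, -0.001], 'effort': [0.003, -95.065, -43.017, 0.0, 0.012, -0.0], 'eef_pos': [0.162, -0.629, 0.303], 'tcp_rot': [-3.116, -0.394, 0.0], 'contact_force': [-0.09, 0.14, 0.474], 'torque': [0.03, -0.022, 0.019], 'grip_force': 0.0, 'width': 1.0} 0.0539
top {'fx': 457.0647, 'fy': 457.0647, 'cx': 326.6723, 'cy': 236.9671, 'R': [[-0.0258, -0.9992, 0.0304], [-0.9983, 0.0241, -0.0539], [0.0531, -0.0317, -0.9981]], 't': [0.042, 0.4686, 1.0756]}
side {'fx': 433.2694, 'fy': 433.2694, 'cx': 329.0824, 'cy': 238.0841, 'R': [[-0.8644, -0.5024, -0.0174], [-0.2354, 0.4351, -0.8691], [0.4443, -0.7472, -0.4943]], 't': [0.4336, 0.1375, 0.6712]}
wrist {'fx': 371.6483, 'fy': 371.6483, 'cx': 320.2094, 'cy': 241.7071, 'mount': [[-0.0008, -0.9655, -0.2605, 0.0662], [1.0, -0.0008, -0.0002, -0.0003], [-0.0, -0.2605, 0.9655, -0.0697], [0.0, 0.0, 0.0, 1.0]]}
```

View pics/top0.png

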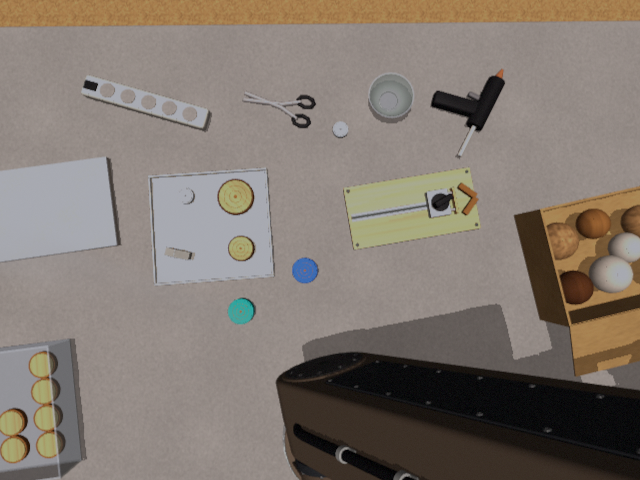

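View pics/side0.png

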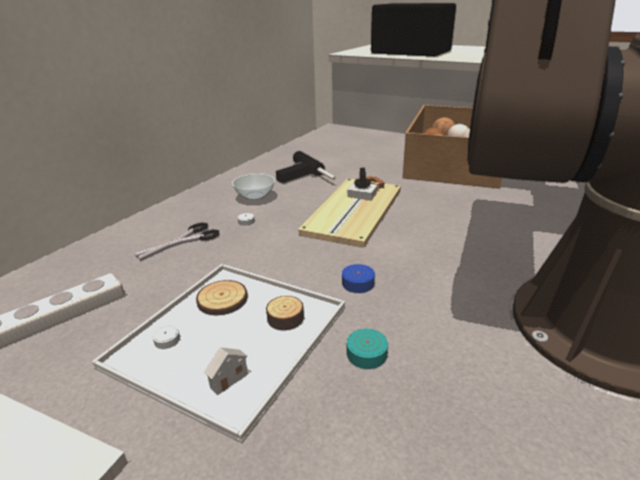

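Top: slice at (241,248), big slice (235,197), tray (211,226), jig (412,208) with knob (440,203) and V (468,199). Side: slice at (285,311), knob (362,182).

```bash
cat > h.py <<'E'
import numpy as np,cv2,time
from station import *
from scipy.spatial.transform import Rotation as Ro
def ray(c,p,T=None):
    u,v=(p[0]-c["cx"])/c["fx"],(p[1]-c["cy"])/c["fy"]
    if "mount" in c:
        r=np.hypot(u,v); d=np.array([u/r*np.sin(r),v/r*np.sin(r),np.cos(r)]) if r>1e-9 else np.array([0,0,1.])
        M=T@np.array(c["mount"]); return M[:3,3],M[:3,:3]@d
    R=np.array(c["R"]);return -R.T@np.array(c["t"]),R.T@np.array([u,v,1.])
def plane(r,z): o,d=r;return o+d*(z-o[2])/d[2]
def tri(rs):
    A=0;b=0
    for o,d in rs:
        d=d/np.linalg.norm(d);P=np.eye(3)-np.outer(d,d);A=A+P;b=b+P@o
    return np.linalg.solve(A,b)
def tcp():
    s=state();T=np.eye(4);T[:3,:3]=Ro.from_rotvec(s["tcp_rot"]).as_matrix();T[:3,3]=s["eef_pos"];return T
def blobs(im,lo,hi,box,amin=30):
    m=cv2.inRange(cv2.cvtColor(im,cv2.COLOR_RGB2HSV),lo,hi)
    k=np.zeros_like(m);x0,y0,x1,y1=box;k[y0:y1,x0:x1]=m[y0:y1,x0:x1]
    cs,_=cv2.findContours(k,cv2.RETR_EXTERNAL,cv2.CHAIN_APPROX_NONE)
    return sorted([c for c in cs if cv2.contourArea(c)>amin],key=cv2.contourArea,reverse=True)
E
python3 - <<'E'
from h import *
t=read_camera("top");s=read_camera("side")
def hs(c,x,y):print((x,y),cv2.cvtColor(c["image"],cv2.COLOR_RGB2HSV)[y,x])
for p in[(241,248),(235,197),(375,200),(440,190),(460,230),(465,190),(472,207),(448,199),(430,205)]:hs(t,*p)
for p in[(285,306),(285,320),(222,295),(330,215)]:hs(s,*p)
bt=blobs(t["image"],(8,70,40),(35,255,255),(155,170,275,285))
bs=blobs(s["image"],(5,70,30),(35,255,255),(110,270,340,430))
for n,b in(("t",bt),("s",bs)):
    for c in b[:3]:print(n,cv2.contourArea(c),np.round(cv2.fitEllipse(c)[0],1),cv2.boundingRect(c))
c=bt[1];P=np.array([plane(ray(t,p[0]),.029)[:2] for p in c]);ce,r=cv2.minEnclosingCircle(P.astype(np.float32));print("slice top view",ce,r)
bj=blobs(t["image"],(20,50,90),(40,255,255),(335,160,490,255))
for c in bj[:2]:
    r=cv2.minAreaRect(c);print("jig",cv2.contourArea(c),r)
    q=np.array([plane(ray(t,p),.018) for p in cv2.boxPoints(r)]);print(q.round(4),q.mean(0).round(4))
    print([np.linalg.norm(q[i]-q[i-1]).round(3) for i in range(4)])
E
```

```text
(241, 248) [ 18 137 160]
(235, 197) [ 15 169 151]
(375, 200) [ 32  59 169]
(440, 190) [113  13 176]
(460, 230) [ 31  66 169]
(465, 190) [ 14 170 144]
(472, 207) [ 17 138 151]
(448, 199) [160  23  33]
(430, 205) [113  13 177]
(285, 306) [ 14 120 182]
(285, 320) [ 8 74 62]
(222, 295) [ 19  99 193]
(330, 215) [ 27  72 220]
t 947.0 [235.5 196.6] (218, 179, 36, 36)
t 465.5 [241.  248.1] (229, 236, 26, 25)
s 1186.0 [220.9 296.5] (197, 281, 50, 33)
s 734.0 [284.3 310.8] (267, 296, 36, 33)
s 53.0 [224.  383.4] (221, 377, 7, 14)
slice top view (0.4476546347141266, 0.23038887977600098) 0.029885098338127136
jig 5793.0 ((411.7734375, 207.7938995361328), (62.81988525390625, 129.07965087890625), 80.34010314941406)
[[ 0.5859 -0.0112  0.018 ]
 [ 0.6321 -0.3196  0.018 ]
 [ 0.482  -0.3387  0.018 ]
 [ 0.4378 -0.0321  0.018 ]] [ 0.5344 -0.1754  0.018 ]
[np.float64(0.15), np.float64(0.312), np.float64(0.151), np.float64(0.31)]
```

play_rows(
  moves=[
    [[0, 0, -1.9], [0.468, -0.293, 0.05], 0.085],
    [[0, 0, -1.9], [0.468, -0.293, 0.05], 0.085],
    [[0, 0, -1.9], [0.468, -0.293, 0.05], 0.085],
    [[0, 0, -1.9], [0.468, -0.293, 0.05], 0.085],
    [[0, 0, -1.9], [0.468, -0.293, 0.05], 0.085],
    [[0, 0, -1.9], [0.468, -0.293, 0.05], 0.085],
    [[0, 0, -1.9], [0.468, -0.293, 0.05], 0.085],
    [[0, 0, -1.9], [0.468, -0.293, 0.05], 0.085],
    [[0, 0, -1.9], [0.468, -0.293, 0.05], 0.085],
    [[0, 0, -1.9], [0.468, -0.293, 0.05], 0.085],
    [[0, 0, -1.9], [0.468, -0.293, 0.05], 0.085],
    [[0, 0, -1.9], [0.468, -0.293, 0.05], 0.085],
    [[0, 0, -1.9], [0.468, -0.293, 0.05], 0.085],
    [[0, 0, -1.9], [0.468, -0.293, 0.05], 0.085],
    [[0, 0, -1.9], [0.468, -0.293, 0.05], 0.085],
    [[0, 0, -1.9], [0.468, -0.293, 0.05], 0.085],
    [[0, 0, -1.9], [0.468, -0.293, 0.05], 0.085],
    [[0, 0, -1.9], [0.468, -0.293, 0.05], 0.085],
  ],
)

```text
time: 1.75
eef_pos: [0.5418, -0.2296, 0.2539]
tcp_rot: [-1.498, -2.761, 0.0]
contact_force: [-1.1, 0.1, -0.0]
width: 0.995
grip_force: 0.0
```

Run:
```python
from h import *
T=tcp();s=state();print(s["time"],s["joints"],T.round(4))
c=read_camera("wrist");cv2.imwrite("pics/w1.png",c["image"][:,:,::-1]);np.savez("w1.npz",T=T,im=c["image"])
```

```text
1.75 [-4.52191064e-01  4.49734444e-01  1.79213763e+00 -1.32343960e-04
  8.99792860e-01 -1.02849533e+00] [[-5.450e-01  8.384e-01 -1.000e-04  5.418e-01]
 [ 8.384e-01  5.450e-01 -1.000e-04 -2.296e-01]
 [ 0.000e+00 -1.000e-04 -1.000e+00  2.539e-01]
 [ 0.000e+00  0.000e+00  0.000e+00  1.000e+00]]
```

View pics/w1.png

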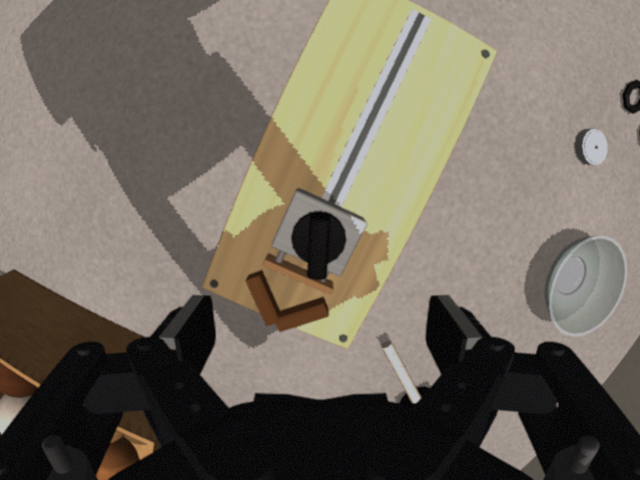

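Wrist view: carriage block about (320,232), black knob disc at (319,239) with its bar vertical (tool x) down to (318,278), V corner near (280,318), jaw face (300,273). The bar is already nearly aligned with the tool.

```bash
cat > meas.py <<'E'
from h import *
def hue(im):return cv2.cvtColor(im,cv2.COLOR_RGB2HSV)
def knob(im,c,T,box):
    x0,y0,x1,y1=box;v=(hue(im)[:,:,2]<60).astype(np.uint8);k=np.zeros_like(v);k[y0:y1,x0:x1]=v[y0:y1,x0:x1]
    cs,_=cv2.findContours(k,cv2.RETR_EXTERNAL,cv2.CHAIN_APPROX_NONE);return max(cs,key=cv2.contourArea)
E
python3 - <<'E'
from meas import *
d=np.load("w1.npz");im,T=d["im"],d["T"];c=read_camera("wrist")
k=knob(im,c,T,(270,195,360,290));print("blob",cv2.boundingRect(k))
m=np.zeros(im.shape[:2],np.uint8);cv2.drawContours(m,[k],-1,1,-1)
for r in range(206,282,4):
    x=np.where(m[r])[0];print(r,(x.min(),x.max()) if len(x) else None,end=" ")
print();g=im.max(2)
sub=g[205:282:5,296:342:3];print(sub)
# jig screws and knob points
J=lambda p,z:plane(ray(c,p,T),z)
for p in[(486,54),(213,284),(343,338)]:print("screw",J(p,.018).round(4))
for p in[(300,190),(366,217),(344,276),(277,250)]:print("block",J(p,.0415).round(4))
print("V inner",J((279,318),.034).round(4))
E
```

```text
blob (292, 211, 54, 69)
206 None 210 None 214 (np.int64(307), np.int64(330)) 218 (np.int64(300), np.int64(336)) 222 (np.int64(297), np.int64(339)) 226 (np.int64(294), np.int64(342)) 230 (np.int64(293), np.int64(344)) 234 (np.int64(292), np.int64(344)) 238 (np.int64(292), np.int64(345)) 242 (np.int64(292), np.int64(344)) 246 (np.int64(293), np.int64(343)) 250 (np.int64(295), np.int64(342)) 254 (np.int64(298), np.int64(338)) 258 (np.int64(301), np.int64(335)) 262 (np.int64(308), np.int64(328)) 266 (np.int64(308), np.int64(326)) 270 (np.int64(307), np.int64(326)) 274 (np.int64(306), np.int64(326)) 278 (np.int64(310), np.int64(325)) 
[[147 146 147 148 144 142 143 146 147 143 123  91  65  68 124 185]
 [151 147 146 150 146 141 122 111 104 133 138 147 145 134 113  80]
 [146 146 133  47  19  11  10   4   9   7   1   7  56 133 143 146]
 [142  38  22  24  24  15  11  16  12  16  13  12  26  24  49 135]
 [ 22  27  20  27  24  14  20  19  22  21  24  16  23  28  26  41]
 [ 20  23  23  28  22  14  22  27  25  25  23  10  23  24  28  22]
 [ 28  21  25  25  18  14  22  21  19  23  21  14  19  20  2
[... 165 characters left out ...]
7  15  21  19  24  14  19  20  21  23  23]
 [130  25  13  21  12  18  22  16  15  25  17  22  18  19  51 139]
 [147 141 110  37   9  17  24  21  17  19  15  18  61 127 137 136]
 [ 99 134 146 156  42  19  24  16  19  16  40 137 141 144 144 139]
 [ 73  73  68  73  20  17  23  20  21  18  44 134 139 141 138 136]
 [154 140  93  71  14  20  17  18  16  11  55 160 165 152 131 142]
 [143 150 154 154 152 134  87  64  68  98  71  86 143 160 159 153]]
screw [ 0.58  -0.023  0.018]
screw [ 0.491  -0.3296  0.018 ]
screw [ 0.6201 -0.3101  0.018 ]
block [ 0.5125 -0.2119  0.0415]
block [ 0.5667 -0.2018  0.0415]
block [ 0.5795 -0.2515  0.0415]
block [ 0.5226 -0.2623  0.0415]
V inner [ 0.5561 -0.3168  0.034 ]
```

Run:
```python
from meas import *
d=np.load("w1.npz");im,T=d["im"],d["T"];c=read_camera("wrist")
t=read_camera("top");s=read_camera("side")
J=lambda p,z:plane(ray(c,p,T),z)
print("disc",J((318.5,237),.0545).round(4)); e=J((316.7,279.5),.0845);print("barend",e.round(4),(e-T[:3,0]*-1*0).round(4))
ti=cv2.imread("pics/top0.png")[:,:,::-1]
# dark screws in top image inside jig
v=hue(ti)[:,:,2]
cand=[]
for p in[(486,54),(213,284),(343,338)]:
    P=J(p,.018);q=np.array(t["R"])@P+t["t"];u=np.array([q[0]/q[2]*t["fx"]+t["cx"],q[1]/q[2]*t["fy"]+t["cy"]])
    x,y=u.round().astype(int);w=v[y-6:y+7,x-6:x+7].astype(float);w=np.clip(110-w,0,None)
    yy,xx=np.mgrid[y-6:y+7,x-6:x+7];
    if w.sum()>0:
        uu=((w*xx).sum()/w.sum(),(w*yy).sum()/w.sum());print(u.round(1),np.round(uu,1),"tri",tri([ray(c,p,T),ray(t,uu)]).round(4),plane(ray(t,uu),.018).round(4))
# knob top in top image (black near 440,203): bounds
k=[b for b in blobs(ti,(0,0,0),(180,255,60),(425,185,460,220),10)][0];print("knob top px",cv2.boundingRect(k),cv2.minAreaRect(k))
# knob top in side
si=cv2.imread("pics/side0.png")[:,:,::-1];k=blobs(si,(0,0,0),(180,255,70),(345,160,380,195),10)
for b in k:print("side",cv2.boundingRect(b),b[b[:,0,1].argmin()])
# slice: centre of the top face, two views (side ellipse of the light face)
f=blobs(si,(10,80,140),(30,255,255),(262,290,310,335))[0];E=cv2.fitEllipse(cv2.convexHull(f));print("side face",E)
print("slice tri",tri([ray(s,E[0]),ray(t,(241,248.1))]).round(4), plane(ray(s,E[0]),.029).round(4))
```

```text
disc [ 0.5427 -0.2325  0.0545]
barend [ 0.554  -0.252   0.0845] [ 0.554  -0.252   0.0845]
[347.9 190. ] [346.8 191.1] tri [ 0.5796 -0.0208  0.0138] [ 0.5775 -0.0203  0.018 ]
[476.7 224.2] [476.2 224.3] tri [ 0.4909 -0.3273  0.0218] [ 0.4909 -0.3284  0.018 ]
[466.4 171. ] [466.3 171.3] tri [ 0.6188 -0.3086  0.0213] [ 0.6195 -0.3098  0.018 ]
knob top px (432, 194, 21, 17) ((442.0, 202.0), (16.0, 20.0), 90.0)
side (355, 168, 15, 20) [[361 168]]
side face ((284.13470458984375, 306.82513427734375), (21.279260635375977, 34.93996047973633), 83.4215316772461)
slice tri [0.448  0.2313 0.0278] [0.4476 0.2327 0.029 ]
```

play_rows(
  moves=[
    [[0, 0, 0.08], [-0.003, -0.001, 0.04], 0.06],
    [[0, 0, 0.08], [-0.003, -0.001, 0.08], 0.05],
    [[0, 0, 0.08], [-0.003, -0.001, 0.105], 0.05],
    [[0, 0, 0.08], [-0.003, -0.001, 0.121], 0.05],
    [[0, 0, 0.08], [-0.003, -0.001, 0.121], 0.03],
    [[0, 0, 0.08], [-0.003, -0.001, 0.121], 0.0],
    [[0, 0, 0.08], [-0.003, -0.001, 0.121], 0.0],
    [[0, 0, 0.08], [-0.003, -0.001, 0.121], 0.0],
    [[0, 0, 0.08], [-0.003, -0.001, 0.121], 0.0],
    [[0, 0, 0.08], [-0.003, -0.001, 0.121], 0.0],
  ],
  grip_force=60,
)

```text
time: 2.83
eef_pos: [0.5428, -0.2328, 0.1342]
tcp_rot: [1.601, 2.702, -0.001]
contact_force: [-5.0, -4.4, -6.3]
width: 0.153
grip_force: 58.8
```

Run:
```python
from h import *
s=state();print(s["time"],s["joints"].round(3) if hasattr(s["joints"],"round") else s["joints"],s["width"]*85.4,s["grip_force"],s["contact_force"],s["torque"]);print(tcp().round(4))
c=read_camera("wrist");cv2.imwrite("pics/w2.png",c["image"][:,:,::-1])
```

```text
2.8333 [-4.560e-01  6.140e-01  1.871e+00 -1.000e-03  6.560e-01 -9.560e-01] 13.107804940750075 58.845264315605164 [-5.03058379 -4.35952241 -6.2704188 ] [-0.91045998  0.71938249  0.17169961]
[[-4.803e-01  8.771e-01  4.000e-04  5.428e-01]
 [ 8.771e-01  4.803e-01 -9.000e-04 -2.328e-01]
 [-1.000e-03 -1.000e-04 -1.000e+00  1.342e-01]
 [ 0.000e+00  0.000e+00  0.000e+00  1.000e+00]]
```

View pics/w2.png

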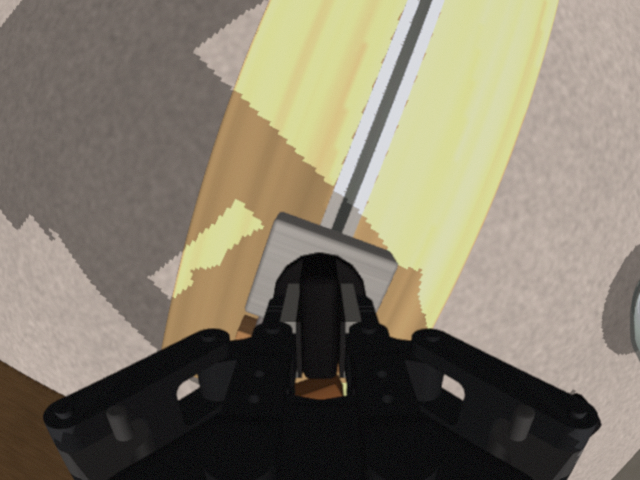

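Knob bar gripped (width about 13 mm, bar vertical between the pads at column 320). Loosening.

play_rows(
  moves=[
    [[0, 0, -0.1], [0, 0, 0], 0],
    [[0, 0, -0.2], [0, 0, 0], 0],
    [[0, 0, -0.3], [0, 0, 0], 0],
    [[0, 0, -0.4], [0, 0, 0], 0],
    [[0, 0, -0.5], [0, 0, 0], 0],
    [[0, 0, -0.6], [0, 0, 0], 0],
    [[0, 0, -0.7], [0, 0, 0], 0],
    [[0, 0, -0.8], [0, 0, 0], 0],
    [[0, 0, -0.9], [0, 0, 0], 0],
    [[0, 0, -1.0], [0, 0, 0], 0],
    [[0, 0, -1.1], [0, 0, 0], 0],
    [[0, 0, -1.2], [0, 0, 0], 0],
    [[0, 0, -1.3], [0, 0, 0], 0],
    [[0, 0, -1.37], [0, 0, 0], 0],
    [[0, 0, -1.37], [0, 0, 0], 0],
  ],
)

```text
time: 4.13
eef_pos: [0.5419, -0.2323, 0.1342]
tcp_rot: [0.477, -3.104, -0.001]
contact_force: [-10.4, -1.9, -0.1]
width: 0.148
grip_force: 59.7
```

Run:
```python
from h import *
s=state();print(s["time"],s["joints"],s["width"]*85.4,s["contact_force"],s["torque"]);T=tcp();print(T.round(4))
y=np.radians(8.2);print("pull .075 in tool",T[:3,:3].T@(np.array([-np.sin(y),np.cos(y),0])*.075))
```

```text
4.1333 [-4.56063299e-01  6.13440944e-01  1.87216846e+00 -8.73967406e-04
  6.57370344e-01 -2.33122420e+00] 12.661240624865973 [-10.37282982  -1.85667375  -0.14750724] [-0.13156089  1.74705793  0.09664569]
[[-9.538e-01 -3.003e-01 -1.500e-03  5.419e-01]
 [-3.003e-01  9.538e-01  1.000e-04 -2.323e-01]
 [ 1.400e-03  6.000e-04 -1.000e+00  1.342e-01]
 [ 0.000e+00  0.000e+00  0.000e+00  1.000e+00]]
pull .075 in tool [-1.20924860e-02  7.40187215e-02  2.55878706e-05]
```

play_rows(
  moves=[
    [[0, 0, 0], [-0.001, 0.007, 0], 0],
    [[0, 0, 0], [-0.003, 0.019, 0], 0],
    [[0, 0, 0], [-0.006, 0.037, 0], 0],
    [[0, 0, 0], [-0.009, 0.056, 0], 0],
    [[0, 0, 0], [-0.012, 0.074, 0], 0],
    [[0, 0, 0], [-0.012, 0.074, 0], 0],
    [[0, 0, 0], [-0.012, 0.074, 0], 0],
  ],
)

```text
time: 4.72
eef_pos: [0.5311, -0.1567, 0.1342]
tcp_rot: [0.471, -3.104, -0.001]
contact_force: [-12.1, -1.0, 1.3]
width: 0.149
grip_force: 59.9
```

play_rows(
  moves=[
    [[0, 0, 0], [0, 0, 0], 0.03],
    [[0, 0, 0], [0, 0, 0], 0.06],
    [[0, 0, 0], [0, 0, -0.02], 0.085],
    [[0, 0, 0], [0, 0, -0.06], 0.085],
    [[0, 0, 0], [0, 0, -0.1], 0.085],
    [[0, 0, 0], [0, 0, -0.12], 0.085],
    [[0, 0, 0], [0, 0, -0.12], 0.085],
  ],
)

```text
time: 5.3
eef_pos: [0.5352, -0.159, 0.2589]
tcp_rot: [-0.468, 3.098, -0.007]
contact_force: [0.8, -0.0, 0.1]
width: 0.995
grip_force: 0.0
```

Run:
```python
from h import *
T=tcp();s=state();print(s["time"],s["joints"],s["width"],T.round(4))
c=read_camera("wrist");cv2.imwrite("pics/w3.png",c["image"][:,:,::-1]);np.savez("w3.npz",T=T,im=c["image"])
```

```text
5.3 [-3.43070749e-01  4.01043022e-01  1.86246959e+00  8.61072735e-05
  8.68517209e-01 -2.21374424e+00] 0.9951969487932687 [[-0.9554 -0.2953  0.009   0.5352]
 [-0.2954  0.9554 -0.0032 -0.159 ]
 [-0.0077 -0.0057 -1.      0.2589]
 [ 0.      0.      0.      1.    ]]
```

View pics/w3.png

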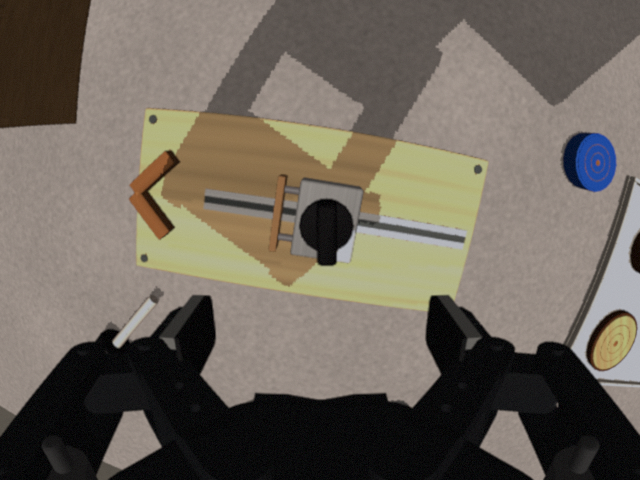

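The carriage now stands mid-track, (330,225), jaw face at column 277 and V corner near (150,193): ample room. Going over the slice.

play_rows(
  moves=[
    [[0, 0, 0.82], [-0.032, 0.398, 0.04], 0.085],
    [[0, 0, 0.82], [-0.032, 0.398, 0.04], 0.085],
    [[0, 0, 0.82], [-0.032, 0.398, 0.04], 0.085],
    [[0, 0, 0.82], [-0.032, 0.398, 0.04], 0.085],
    [[0, 0, 0.82], [-0.032, 0.398, 0.04], 0.085],
    [[0, 0, 0.82], [-0.032, 0.398, 0.04], 0.085],
    [[0, 0, 0.82], [-0.032, 0.398, 0.04], 0.085],
    [[0, 0, 0.82], [-0.032, 0.398, 0.04], 0.085],
    [[0, 0, 0.82], [-0.032, 0.398, 0.04], 0.085],
    [[0, 0, 0.82], [-0.032, 0.398, 0.04], 0.085],
    [[0, 0, 0.82], [-0.032, 0.398, 0.04], 0.085],
    [[0, 0, 0.82], [-0.032, 0.398, 0.04], 0.085],
    [[0, 0, 0.82], [-0.032, 0.398, 0.04], 0.085],
    [[0, 0, 0.82], [-0.032, 0.398, 0.04], 0.085],
  ],
)

```text
time: 6.52
eef_pos: [0.4454, 0.2313, 0.2127]
tcp_rot: [-0.807, -3.036, 0.001]
contact_force: [-0.4, 0.3, -0.1]
width: 0.996
grip_force: 0.0
```

Run:
```python
from h import *
T=tcp();s=state();print(s["time"],s["joints"],T.round(4),np.abs(s["joint_velocities"]).max())
c=read_camera("wrist");cv2.imwrite("pics/w4.png",c["image"][:,:,::-1])
b=blobs(c["image"],(5,70,60),(35,255,255),(150,60,500,350),300)
for k in b[:3]:
    E=cv2.fitEllipse(k);P=plane(ray(c,E[0],T),.029);print(cv2.boundingRect(k),np.round(E,1).tolist() if 0 else E[0],E[1],P.round(4))
    q=np.array([plane(ray(c,p[0],T),.029)[:2] for p in k]).astype(np.float32);print(cv2.minEnclosingCircle(q))
# carriage in the top view, jig check
t=read_camera("top");k=blobs(t["image"],(0,0,0),(180,255,60),(355,180,445,235),20)
for x in k[:2]:print(cv2.boundingRect(x))
```

```text
6.5167 [ 4.18669594e-01  3.99328870e-01  2.02174040e+00 -2.10337197e-04
  7.20902827e-01 -6.32559724e-01] [[-8.681e-01  4.964e-01 -3.000e-04  4.454e-01]
 [ 4.964e-01  8.681e-01 -3.000e-04  2.313e-01]
 [ 1.000e-04 -4.000e-04 -1.000e+00  2.127e-01]
 [ 0.000e+00  0.000e+00  0.000e+00  1.000e+00]] 0.02291809502366798
(282, 204, 81, 77) (322.25653076171875, 241.47177124023438) (75.64778137207031, 78.13666534423828) [0.4484 0.2317 0.029 ]
((0.449648380279541, 0.23115676641464233), 0.028783205896615982)
(358, 308, 72, 42) (398.94708251953125, 331.4880676269531) (42.72913360595703, 76.10508728027344) [0.5418 0.2477 0.029 ]
((0.5448963046073914, 0.24378269910812378), 0.031814515590667725)
(399, 197, 17, 19)
```

View pics/w4.png

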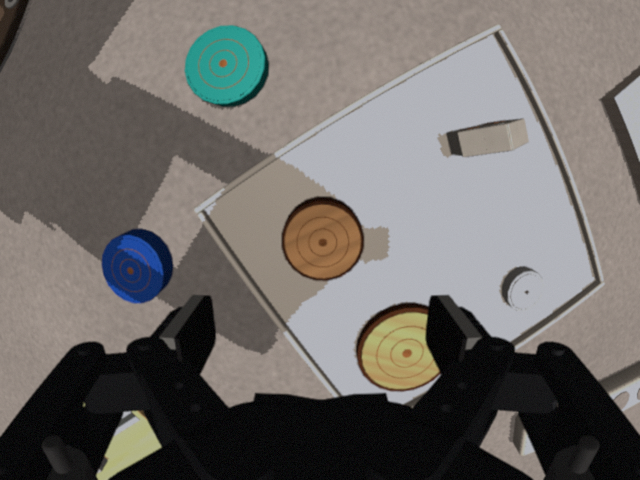

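Wrist view: brown slice centred at (322,242), big slice (405,350) and house (490,138) clear of the finger line (tool y, horizontal).

play_rows(
  moves=[
    [[0, 0, 0], [-0.0025, 0.002, 0.04], 0.085],
    [[0, 0, 0], [-0.0025, 0.002, 0.08], 0.085],
    [[0, 0, 0], [-0.0025, 0.002, 0.11], 0.085],
    [[0, 0, 0], [-0.0025, 0.002, 0.126], 0.085],
    [[0, 0, 0], [-0.0025, 0.002, 0.132], 0.085],
    [[0, 0, 0], [-0.0025, 0.002, 0.133], 0.07],
    [[0, 0, 0], [-0.0025, 0.002, 0.133], 0.05],
    [[0, 0, 0], [-0.0025, 0.002, 0.133], 0.04],
    [[0, 0, 0], [-0.0025, 0.002, 0.133], 0.04],
    [[0, 0, 0], [-0.0025, 0.002, 0.133], 0.04],
  ],
  grip_force=35,
)

```text
time: 7.45
eef_pos: [0.4494, 0.2324, 0.0812]
tcp_rot: [0.807, 3.034, 0.002]
contact_force: [1.2, -1.1, 2.3]
width: 0.685
grip_force: 37.9
```

play_rows(
  moves=[
    [[0, 0, 0], [0, 0, -0.02], 0.04],
    [[0, 0, 0], [0, 0, -0.055], 0.04],
    [[0, 0, 0], [0, 0, -0.095], 0.04],
    [[0, 0, 0], [-0.01, -0.015, -0.13], 0.04],
    [[0, 0, 0.908], [-0.336, -0.387, -0.14], 0.04],
    [[0, 0, 0.908], [-0.336, -0.387, -0.14], 0.04],
    [[0, 0, 0.908], [-0.336, -0.387, -0.14], 0.04],
    [[0, 0, 0.908], [-0.336, -0.387, -0.14], 0.04],
    [[0, 0, 0.908], [-0.336, -0.387, -0.14], 0.04],
    [[0, 0, 0.908], [-0.336, -0.387, -0.14], 0.04],
    [[0, 0, 0.908], [-0.336, -0.387, -0.14], 0.04],
    [[0, 0, 0.908], [-0.336, -0.387, -0.14], 0.04],
    [[0, 0, 0.908], [-0.336, -0.387, -0.14], 0.04],
    [[0, 0, 0.908], [-0.336, -0.387, -0.14], 0.04],
    [[0, 0, 0.908], [-0.336, -0.387, -0.14], 0.04],
    [[0, 0, 0.908], [-0.336, -0.387, -0.14], 0.04],
    [[0, 0, 0.908], [-0.336, -0.387, -0.14], 0.04],
    [[0, 0, 0.908], [-0.336, -0.387, -0.14], 0.04],
    [[0, 0, 0.908], [-0.336, -0.387, -0.14], 0.04],
  ],
)

```text
time: 9.03
eef_pos: [0.5476, -0.2703, 0.2202]
tcp_rot: [-2.058, -2.374, -0.0]
contact_force: [0.3, 1.0, -0.4]
width: 0.685
grip_force: 38.2
```

Run:
```python
from h import *
T=tcp();s=state();print(s["time"],s["joints"],s["width"],T.round(4),np.abs(s["joint_velocities"]).max())
c=read_camera("wrist");cv2.imwrite("pics/w5.png",c["image"][:,:,::-1])
print(T[:3,:3].T@(np.array([.5487,-.2705,0.0962])-T[:3,3]))
```

```text
9.0333 [-5.08305197e-01  5.18549588e-01  1.76875450e+00  2.56018684e-04
  8.54454242e-01 -6.50762907e-01] 0.6850504028534145 [[-1.418e-01  9.899e-01 -1.000e-04  5.476e-01]
 [ 9.899e-01  1.418e-01  2.000e-04 -2.703e-01]
 [ 3.000e-04 -0.000e+00 -1.000e+00  2.202e-01]
 [ 0.000e+00  0.000e+00  0.000e+00  1.000e+00]] 0.022701046642711598
[-0.00034079  0.00105587  0.12401216]
```

View pics/w5.png

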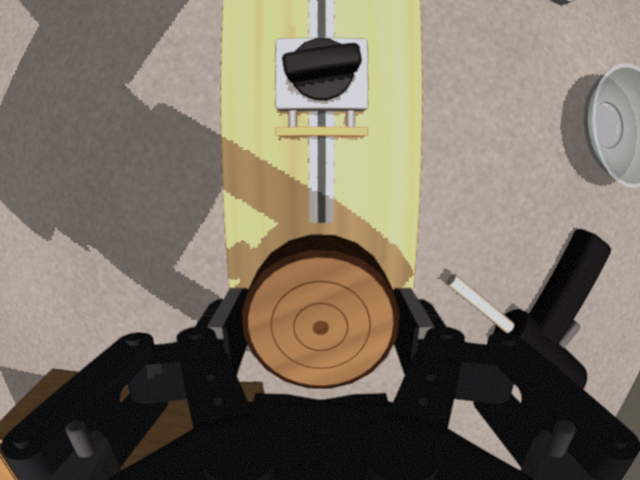

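Slice held level between the pads, centre (320,327); jig axis at column 321–322, carriage well clear. Lowering.

play_rows(
  moves=[
    [[0, 0, 0], [0, 0.001, 0.04], 0.04],
    [[0, 0, 0], [0, 0.001, 0.08], 0.04],
    [[0, 0, 0], [0, 0.001, 0.105], 0.04],
    [[0, 0, 0], [0, 0.001, 0.118], 0.04],
    [[0, 0, 0], [0, 0.001, 0.124], 0.04],
    [[0, 0, 0], [0, 0.001, 0.126], 0.04],
    [[0, 0, 0], [0, 0.001, 0.126], 0.04],
    [[0, 0, 0], [0, 0.001, 0.126], 0.04],
  ],
)

```text
time: 9.75
eef_pos: [0.5498, -0.2703, 0.0953]
tcp_rot: [2.055, 2.374, 0.001]
contact_force: [0.1, -0.6, -0.7]
width: 0.686
grip_force: 38.2
```

play_rows(
  moves=[
    [[0, 0, 0], [0, 0, 0.001], 0.04],
    [[0, 0, 0], [0, 0, 0.001], 0.04],
    [[0, 0, 0], [0, 0, 0.001], 0.065],
    [[0, 0, 0], [0, 0, 0.001], 0.075],
    [[0, 0, 0], [0, 0, 0.001], 0.085],
    [[0, 0, 0], [0, 0, 0.001], 0.085],
    [[0, 0, 0], [0, 0, -0.03], 0.085],
    [[0, 0, 0], [0, 0, -0.07], 0.085],
    [[0, 0, 0], [0, 0, -0.11], 0.085],
    [[0, 0, 0], [0, 0, -0.125], 0.085],
    [[0, 0, 0], [0, 0, -0.125], 0.085],
    [[0, 0, 0], [0, 0, -0.125], 0.085],
  ],
)

```text
time: 10.75
eef_pos: [0.5494, -0.2706, 0.22]
tcp_rot: [2.056, 2.373, 0.001]
contact_force: [-0.0, -0.2, -0.8]
width: 0.994
grip_force: 0.0
```

Run:
```python
from h import *
T=tcp();s=state();print(s["time"],s["joints"],s["width"],T.round(4),np.abs(s["joint_velocities"]).max())
c=read_camera("wrist");cv2.imwrite("pics/w6.png",c["image"][:,:,::-1]);np.savez("w6.npz",T=T,im=c["image"])
b=blobs(c["image"],(5,70,20),(35,255,255),(220,200,420,390),300)
for k in b[:4]:
    E=cv2.fitEllipse(k);print(cv2.boundingRect(k),E[0],E[1],plane(ray(c,E[0],T),.042).round(4))
```

```text
10.75 [-5.07224872e-01  5.20042921e-01  1.76646993e+00  4.26911052e-06
  8.52882473e-01 -6.50189153e-01] 0.9938924476342347 [[-0.1425  0.9898  0.0019  0.5494]
 [ 0.9898  0.1425 -0.0011 -0.2706]
 [-0.0013  0.0018 -1.      0.22  ]
 [ 0.      0.      0.      1.    ]] 0.0360895904557182
(221, 200, 196, 113) (314.6571960449219, 251.96275329589844) (117.51045989990234, 221.830322265625) [ 0.5474 -0.2793  0.042 ]
(220, 381, 41, 9) (239.10922241210938, 385.113037109375) (8.626237869262695, 55.121070861816406) [ 0.5008 -0.4034  0.042 ]
```

View pics/w6.png

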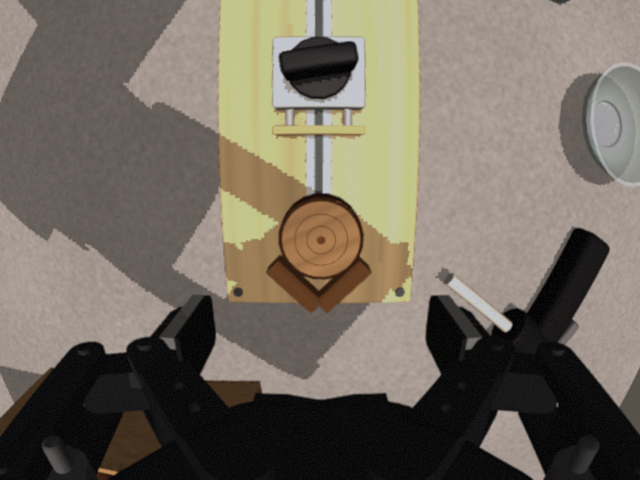

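Slice lies flat in the V mouth, centre dot (321,240), V corner at (319,305); knob at (318,65).

Run:
```python
from meas import *
d=np.load("w6.npz");im,T=d["im"],d["T"];c=read_camera("wrist")
J=lambda p,z:plane(ray(c,p,T),z)
o=np.array([.535,-.1755]);a=np.radians(8.2);R=np.array([[np.cos(a),-np.sin(a)],[np.sin(a),np.cos(a)]])
def pr(n,p,z):
    P=J(p,z);print(n,P.round(4),"jig",(R.T@(P[:2]-o)*1000).round(1))
pr("slice",(321,240),.042)
for p in[(273,38),(365,37),(364,107),(272,108)]:pr("block",p,.0415)
pr("disc",(318.5,70),.0545)
for p in[(238,292),(400,292)]:pr("screw",p,.018)
pr("V in",(319,293),.034);pr("face front L",(273,134),.04);pr("face front R",(365,133),.04)
k=knob(im,c,T,(270,30,370,105));m=cv2.minAreaRect(k);print(cv2.boundingRect(k))
pr("barL",(284,58),.0845);pr("barR",(356,47),.0845)
```

```text
slice [ 0.5505 -0.2702  0.042 ] jig [  1.8 -95.9]
block [ 0.4992 -0.1372  0.0415] jig [-30.   43.1]
block [ 0.5597 -0.1278  0.0415] jig [31.2 43.7]
block [ 0.5657 -0.1764  0.0415] jig [30.3 -5.3]
block [ 0.5057 -0.1856  0.0415] jig [-30.4  -5.8]
disc [ 0.5329 -0.1586  0.0545] jig [ 0.3 17. ]
screw [ 0.4915 -0.3287  0.018 ] jig [ -64.9 -145.5]
screw [ 0.6206 -0.3103  0.018 ] jig [  65.5 -145.6]
V in [ 0.5552 -0.3129  0.034 ] jig [   0.4 -138.9]
face front L [ 0.5086 -0.2029  0.04  ] jig [-30.1 -23.3]
face front R [ 0.5691 -0.1936  0.04  ] jig [ 31.2 -22.7]
(280, 37, 78, 62)
barL [ 0.5142 -0.16    0.0845] jig [-18.4  18.3]
barR [ 0.5522 -0.148   0.0845] jig [20.9 24.7]
```

play_rows(
  moves=[
    [[0, 0, -1.73], [0.114, 0, 0], 0.06],
    [[0, 0, -1.73], [0.114, 0, 0], 0.06],
    [[0, 0, -1.73], [0.114, 0, 0], 0.06],
    [[0, 0, -1.73], [0.114, 0, 0], 0.06],
    [[0, 0, -1.73], [0.114, 0, 0], 0.06],
    [[0, 0, -1.73], [0.114, 0, 0], 0.06],
    [[0, 0, -1.73], [0.114, 0, 0], 0.06],
    [[0, 0, -1.73], [0.114, 0, 0], 0.06],
    [[0, 0, -1.73], [0.114, 0, 0], 0.06],
    [[0, 0, -1.73], [0.114, 0, 0], 0.06],
    [[0, 0, -1.73], [0.114, 0, 0], 0.06],
    [[0, 0, -1.73], [0.114, 0, 0], 0.06],
    [[0, 0, -1.73], [0.114, 0, 0], 0.06],
    [[0, 0, -1.73], [0.114, 0, 0], 0.06],
    [[0, 0, -1.73], [0.114, 0, 0], 0.06],
    [[0, 0, -1.73], [0.114, 0, 0], 0.06],
  ],
)

```text
time: 12.18
eef_pos: [0.5323, -0.1574, 0.2178]
tcp_rot: [0.467, -3.105, -0.001]
contact_force: [-0.2, 0.0, 0.4]
width: 0.702
grip_force: 0.0
```

Run:
```python
from meas import *
T=tcp();s=state();c=read_camera("wrist");print(s["time"],s["joints"],T.round(4))
np.savez("w7.npz",T=T,im=c["image"])
k=knob(c["image"],c,T,(260,180,380,300));print(cv2.boundingRect(k))
m=np.zeros((480,640),np.uint8);cv2.drawContours(m,[k],-1,1,-1)
for r in range(200,300,6):
    x=np.where(m[r])[0]
    if len(x):print(r,x.min(),x.max(),end="; ")
```

```text
12.1833 [-3.42163092e-01  4.55184943e-01  1.89850937e+00 -1.03237028e-05
  7.89907810e-01 -2.21171216e+00] [[-9.557e-01 -2.943e-01 -1.900e-03  5.323e-01]
 [-2.943e-01  9.557e-01  7.000e-04 -1.574e-01]
 [ 1.600e-03  1.200e-03 -1.000e+00  2.178e-01]
 [ 0.000e+00  0.000e+00  0.000e+00  1.000e+00]]
(291, 215, 62, 78)
218 307 335; 224 299 343; 230 295 348; 236 292 350; 242 291 351; 248 291 351; 254 292 350; 260 295 347; 266 300 343; 272 308 335; 278 311 332; 284 311 332; 290 312 331;
```

play_rows(
  moves=[
    [[0, 0, 0], [0, 0.0005, 0.035], 0.05],
    [[0, 0, 0], [0, 0.0005, 0.065], 0.05],
    [[0, 0, 0], [0, 0.0005, 0.08], 0.05],
    [[0, 0, 0], [0, 0.0005, 0.0835], 0.03],
    [[0, 0, 0], [0, 0.0005, 0.0835], 0.0],
    [[0, 0, 0], [0, 0.0005, 0.0835], 0.0],
    [[0, 0, 0], [0, 0.0005, 0.0835], 0.0],
    [[0, 0, 0], [0, 0.0005, 0.0835], 0.0],
    [[0, 0, 0], [0, 0.0005, 0.0835], 0.0],
  ],
  grip_force=60,
)

```text
time: 12.98
eef_pos: [0.5328, -0.1572, 0.1361]
tcp_rot: [-0.472, 3.105, -0.001]
contact_force: [-1.6, 0.3, -3.0]
width: 0.148
grip_force: 60.7
```

```bash
cat > st.py <<'E'
from h import *
o=np.array([.535,-.1755]);a=np.radians(8.2);R=np.array([[np.cos(a),-np.sin(a)],[np.sin(a),np.cos(a)]])
s=state();T=tcp();f=np.array(s["contact_force"])
print("t",s["time"],"jig mm",(R.T@(T[:2,3]-o)*1000).round(2),"z",T[2,3].round(4),"F jig",(R.T@f[:2]).round(2),f[2].round(2),"tz",s["torque"],"w",s["width"]*85.4,"az x",np.degrees(np.arctan2(T[1,0],T[0,0]))%180)
d=R@np.array([0,-1.]);print("unit -y jig in tool",(T[:3,:3].T@[d[0],d[1],0]).round(4))
E
python3 st.py
```

```text
t 12.9833 jig mm [ 0.41 18.43] z 0.1361 F jig [-1.53  0.51] -3.04 tz [-0.16512405  0.29001852  0.06220813] w 12.631069721306488 az x 17.299948179561
unit -y jig in tool [ 1.582e-01 -9.874e-01  4.000e-04]
```

play_rows(
  moves=[
    [[0, 0, 0], [0.0015, -0.01, 0], 0],
    [[0, 0, 0], [0.004, -0.0245, 0], 0],
    [[0, 0, 0], [0.0055, -0.034, 0], 0],
    [[0, 0, 0], [0.006, -0.0375, 0], 0],
    [[0, 0, 0], [0.006, -0.0375, 0], 0],
    [[0, 0, 0], [0.006, -0.0375, 0], 0],
  ],
)

```text
time: 13.48
eef_pos: [0.5384, -0.1961, 0.136]
tcp_rot: [-0.471, 3.105, -0.001]
contact_force: [-2.1, -0.1, 6.1]
width: 0.154
grip_force: 62.3
```

```bash
python3 st.py
```

```text
t 13.4833 jig mm [  0.4  -20.88] z 0.136 F jig [-2.06  0.24] 6.14 tz [-0.28422735  0.56053814  0.10404174] w 13.1233701596963 az x 17.251148266247895
unit -y jig in tool [ 1.573e-01 -9.875e-01  8.000e-04]
```

play_rows(
  moves=[
    [[0, 0, 0], [0.0003, -0.002, 0], 0],
    [[0, 0, 0], [0.0006, -0.004, 0], 0],
    [[0, 0, 0], [0.001, -0.006, 0], 0],
    [[0, 0, 0], [0.0011, -0.007, 0], 0],
    [[0, 0, 0], [0.0011, -0.007, 0], 0],
    [[0, 0, 0], [0.0011, -0.007, 0], 0],
  ],
)

```text
time: 13.98
eef_pos: [0.5394, -0.2028, 0.136]
tcp_rot: [-0.472, 3.105, -0.001]
contact_force: [-3.7, -0.7, 6.0]
width: 0.148
grip_force: 62.3
```

```bash
python3 st.py
```

```text
t 13.9833 jig mm [  0.42 -27.61] z 0.136 F jig [-3.75 -0.17] 5.97 tz [-0.10832875  0.63915615  0.08558212] w 12.671636341269638 az x 17.270043439867436
unit -y jig in tool [ 1.576e-01 -9.875e-01  7.000e-04]
```

play_rows(
  moves=[
    [[0, 0, 0], [0.0003, -0.002, 0], 0],
    [[0, 0, 0], [0.0005, -0.003, 0], 0],
    [[0, 0, 0], [0.0005, -0.003, 0], 0],
    [[0, 0, 0], [0.0005, -0.003, 0], 0],
  ],
)

```text
time: 14.32
eef_pos: [0.5397, -0.2056, 0.136]
tcp_rot: [-0.472, 3.105, -0.001]
contact_force: [-2.9, 1.5, 6.3]
width: 0.148
grip_force: 62.3
```

```bash
python3 st.py
```

```text
t 14.3167 jig mm [  0.38 -30.45] z 0.136 F jig [-2.7  1.9] 6.35 tz [0.19657621 0.54567949 0.08431343] w 12.601909116194259 az x 17.269355164553758
unit -y jig in tool [ 1.576e-01 -9.875e-01  4.000e-04]
```

play_rows(
  moves=[
    [[0, 0, 0], [0.0002, -0.0015, 0], 0],
    [[0, 0, 0], [0.0003, -0.002, 0], 0],
    [[0, 0, 0], [0.0003, -0.002, 0], 0],
    [[0, 0, 0], [0.0003, -0.002, 0], 0],
  ],
)

```text
time: 14.65
eef_pos: [0.54, -0.2074, 0.136]
tcp_rot: [-0.472, 3.105, -0.0]
contact_force: [-3.4, 3.1, 6.9]
width: 0.151
grip_force: 62.4
```

```bash
python3 st.py
python3 - <<'E'
from h import *
c=read_camera("wrist");T=tcp();np.savez("w8.npz",T=T,im=c["image"]);t=read_camera("top")["image"];s=read_camera("side")["image"]
a=cv2.resize(c["image"][120:400,180:460],(400,400));b=cv2.resize(s[160:210,330:410],(400,250),interpolation=cv2.INTER_CUBIC);d=cv2.resize(t[160:250,340:490],(400,240),interpolation=cv2.INTER_CUBIC)
o=np.zeros((500,800,3),np.uint8);o[:400,:400]=a;o[:250,400:]=b;o[250:490,400:]=d;cv2.imwrite("pics/p8.png",o[:,:,::-1])
E
```

```text
t 14.65 jig mm [  0.4  -32.29] z 0.136 F jig [-2.87  3.56] 6.9 tz [0.43228714 0.47966433 0.10337899] w 12.88682326403738 az x 17.27165383545355
unit -y jig in tool [ 1.577e-01 -9.875e-01  2.000e-04]
```

View pics/p8.png

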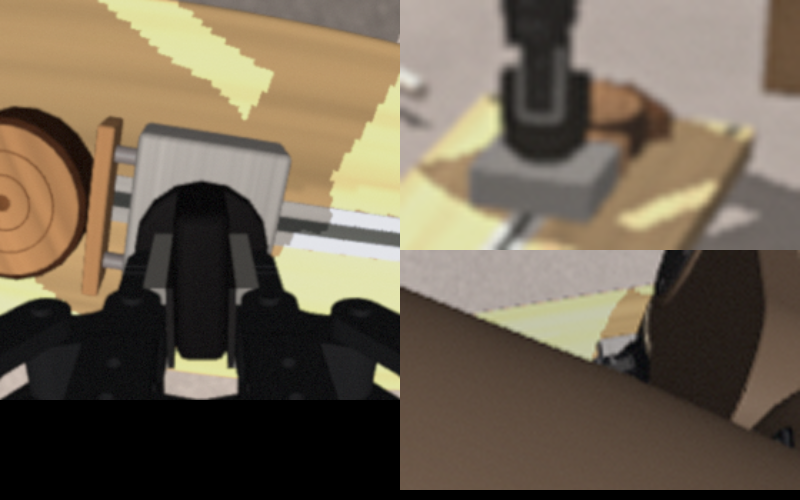

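Wrist crop: the slice (left) touches the jaw face, whose gap to the carriage block is clearly narrower than relaxed. Measuring that gap along jig y.

```bash
cat > prof.py <<'E'
import sys
from h import *
o=np.array([.535,-.1755]);a=np.radians(8.2);R=np.array([[np.cos(a),-np.sin(a)],[np.sin(a),np.cos(a)]])
def proj(c,T,X):
    M=np.linalg.inv(T@np.array(c["mount"]));p=M[:3,:3]@X+M[:3,3];r=np.arctan2(np.hypot(p[0],p[1]),p[2]);h=np.hypot(p[0],p[1])
    return c["cx"]+c["fx"]*r*p[0]/h,c["cy"]+c["fy"]*r*p[1]/h
def prof(f,y0,y1,x,z,step=1):
    d=np.load(f);c=read_camera("wrist");out=[]
    for y in np.arange(y0,y1,step):
        w=o+R@[x/1e3,y/1e3];u,v=proj(c,d["T"],np.array([w[0],w[1],z]))
        q=cv2.getRectSubPix(d["im"],(1,1),(float(u),float(v)))[0,0];h=q.astype(int);out.append(f"{y:.0f}:{h[0]}/{h[2]}")
    print(f,x,z," ".join(out))
E
python3 - <<'E'
from prof import *
for x in(-27,-15):
    prof("w8.npz",-84,-48,x,.0405);prof("w6.npz",-32,2,x,.0405)
prof("w8.npz",-140,-60,0,.042,2)
E
```

```text
w8.npz -27 0.0405 -84:33/12 -83:33/13 -82:32/12 -81:32/12 -80:31/12 -79:27/8 -78:29/9 -77:61/29 -76:135/74 -75:165/92 -74:166/93 -73:166/94 -72:165/93 -71:163/92 -70:169/82 -69:191/91 -68:187/88 -67:188/89 -66:187/90 -65:150/71 -64:81/38 -63:83/41 -62:150/83 -61:166/93 -60:166/93 -59:166/94 -58:166/93 -57:145/94 -56:148/137 -55:178/167 -54:183/171 -53:180/167 -52:182/169 -51:178/165 -50:180/167 -49:187/174
w6.npz -27 0.0405 -32:196/135 -31:196/136 -30:196/135 -29:196/134 -28:195/133 -27:182/120 -26:165/102 -25:129/70 -24:148/81 -23:192/118 -22:195/122 -21:195/122 -20:195/123 -19:191/116 -18:174/114 -17:192/132 -16:195/134 -15:195/134 -14:196/135 -13:195/135 -12:196/135 -11:178/115 -10:162/97 -9:152/88 -8:122/72 -7:81/67 -6:124/117 -5:182/179 -4:195/204 -3:195/205 -2:195/205 -1:195/205 0:196/205 1:196/204
w8.npz -15 0.0405 -84:180/86 -83:183/88 -82:183/87 -81:183/88 -80:179/87 -79:138/64 -78:70/25 -77:61/20 -76:56/20 -75:35/9 -74:26/11 -73:28/10 -72:32/12 -71:41/13 -70:171/82 -69:189/90 -68:188/90 -67:189/92 -66:188/89 -65:150/73 -64:82/39 -63:83/47 -62:153/135 -61:171/155 -60:166/152
[... 309 characters left out ...]
90/115 -18:180/113 -17:192/125 -16:195/127 -15:194/126 -14:194/125 -13:188/121 -12:181/115 -11:159/96 -10:140/78 -9:138/78 -8:104/66 -7:66/58 -6:121/113 -5:186/182 -4:196/204 -3:196/204 -2:194/204 -1:196/205 0:195/205 1:195/205
w8.npz 0 0.042 -140:115/41 -138:109/38 -136:101/35 -134:64/23 -132:56/21 -130:58/21 -128:93/39 -126:193/94 -124:199/96 -122:206/100 -120:205/100 -118:195/93 -116:196/95 -114:185/90 -112:180/86 -110:182/85 -108:199/95 -106:199/96 -104:181/84 -102:116/44 -100:125/46 -98:145/62 -96:190/92 -94:186/88 -92:179/85 -90:166/78 -88:184/87 -86:192/92 -84:191/92 -82:155/69 -80:172/83 -78:172/83 -76:179/85 -74:156/74 -72:58/17 -70:133/62 -68:187/89 -66:187/90 -64:92/44 -62:161/109
```

Face pushed in about 3.7 mm (both gap and force); slice centre at jig y ≈ −100. Pressing 1.3 mm more, then tightening.

play_rows(
  moves=[
    [[0, 0, 0], [0.0002, -0.0013, 0], 0],
    [[0, 0, 0], [0.0002, -0.0013, 0], 0],
    [[0, 0, 0], [0.0002, -0.0013, 0], 0],
  ],
  grip_force=80,
)

```text
time: 15.3
eef_pos: [0.5402, -0.2086, 0.136]
tcp_rot: [-0.472, 3.105, -0.0]
contact_force: [-3.4, 5.1, 10.3]
width: 0.141
grip_force: 82.4
```

```bash
python3 st.py
python3 - <<'E'
from prof import *
T=tcp();c=read_camera("wrist");np.savez("w9.npz",T=T,im=c["image"])
prof("w9.npz",-74,-52,-27,.0405,.5)
E
```

```text
t 15.3 jig mm [  0.4  -33.53] z 0.136 F jig [-2.69  5.53] 10.27 tz [0.68326861 0.53170619 0.10777584] w 12.004751470601827 az x 17.27111132255257
unit -y jig in tool [ 1.577e-01 -9.875e-01  1.000e-04]
w9.npz -27 0.0405 -74:166/94 -74:165/94 -73:165/93 -72:166/95 -72:165/92 -72:165/93 -71:158/89 -70:157/83 -70:174/85 -70:187/90 -69:189/90 -68:187/89 -68:188/90 -68:186/88 -67:187/88 -66:189/91 -66:187/90 -66:179/87 -65:148/70 -64:98/46 -64:78/38 -64:78/37 -63:91/46 -62:126/69 -62:155/86 -62:164/91 -61:164/92 -60:166/94 -60:166/93 -60:165/93 -59:165/93 -58:158/90 -58:143/99 -58:139/124 -57:153/143 -56:170/158 -56:181/168 -56:182/169 -55:182/170 -54:181/168 -54:181/168 -54:180/167 -53:181/167 -52:179/167
```

play_rows(
  moves=[
    [[0, 0, 0.1], [0, 0, 0], 0],
    [[0, 0, 0.2], [0, 0, 0], 0],
    [[0, 0, 0.3], [0, 0, 0], 0],
    [[0, 0, 0.4], [0, 0, 0], 0],
    [[0, 0, 0.5], [0, 0, 0], 0],
    [[0, 0, 0.6], [0, 0, 0], 0],
    [[0, 0, 0.7], [0, 0, 0], 0],
    [[0, 0, 0.8], [0, 0, 0], 0],
    [[0, 0, 0.9], [0, 0, 0], 0],
    [[0, 0, 1.0], [0, 0, 0], 0],
    [[0, 0, 1.1], [0, 0, 0], 0],
    [[0, 0, 1.2], [0, 0, 0], 0],
    [[0, 0, 1.28], [0, 0, 0], 0],
    [[0, 0, 1.28], [0, 0, 0], 0],
    [[0, 0, 1.28], [0, 0, 0], 0],
  ],
)

```text
time: 16.65
eef_pos: [0.5398, -0.2088, 0.1361]
tcp_rot: [1.478, 2.772, -0.0]
contact_force: [-6.1, 2.2, 10.9]
width: 0.144
grip_force: 82.7
```

```bash
python3 st.py
```

```text
t 16.65 jig mm [  0.04 -33.61] z 0.1361 F jig [-5.73  3.  ] 10.94 tz [ 0.24623702  1.20491407 -0.12924803] w 12.265168336008061 az x 123.89060100732972
unit -y jig in tool [-9.011e-01 -4.335e-01  1.000e-04]
```

play_rows(
  moves=[
    [[0, 0, 0], [0, 0, 0], 0.025],
    [[0, 0, 0], [0, 0, 0], 0.05],
    [[0, 0, 0], [0, 0, 0], 0.06],
    [[0, 0, 0], [0, 0, -0.03], 0.06],
    [[0, 0, 0], [0, 0, -0.07], 0.07],
    [[0, 0, 0], [0, 0, -0.1], 0.085],
    [[0, 0, 0], [0, 0, -0.12], 0.085],
    [[0, 0, 0], [0, 0, -0.12], 0.085],
    [[0, 0, 0], [0, 0, -0.12], 0.085],
    [[0, 0, 0], [0, 0, -0.12], 0.085],
  ],
)

```text
time: 17.48
eef_pos: [0.5398, -0.208, 0.2549]
tcp_rot: [-1.475, -2.773, -0.0]
contact_force: [0.6, 0.9, 0.2]
width: 1.002
grip_force: 0.0
```

Run:
```python
from prof import *
T=tcp();c=read_camera("wrist");np.savez("w10.npz",T=T,im=c["image"]);print(T.round(3))
cv2.imwrite("pics/w10.png",cv2.resize(c["image"][160:380,180:480],(750,550),interpolation=cv2.INTER_CUBIC)[:,:,::-1])
for x in(-27,27):prof("w10.npz",-74,-50,x,.0405,.5)
```

```text
[[-0.559  0.829 -0.     0.54 ]
 [ 0.829  0.559  0.    -0.208]
 [ 0.    -0.    -1.     0.255]
 [ 0.     0.     0.     1.   ]]
w10.npz -27 0.0405 -74:144/80 -74:144/80 -73:143/79 -72:142/79 -72:142/80 -72:143/80 -71:144/81 -70:145/80 -70:146/78 -70:149/76 -69:151/73 -68:152/72 -68:152/72 -68:153/73 -67:153/73 -66:154/72 -66:152/71 -66:145/68 -65:131/61 -64:111/52 -64:94/43 -64:79/37 -63:74/34 -62:71/32 -62:72/33 -62:71/33 -61:70/32 -60:71/32 -60:76/36 -60:88/44 -59:106/57 -58:122/68 -58:134/78 -58:134/85 -57:131/93 -56:130/108 -56:133/121 -56:139/128 -55:142/132 -54:143/132 -54:141/131 -54:140/130 -53:140/130 -52:142/131 -52:141/131 -52:140/131 -51:142/132 -50:143/133
w10.npz 27 0.0405 -74:160/89 -74:160/89 -73:161/91 -72:161/91 -72:161/90 -72:159/89 -71:157/87 -70:154/84 -70:153/80 -70:152/75 -69:152/74 -68:152/73 -68:153/73 -68:153/73 -67:154/73 -66:154/73 -66:151/71 -66:144/67 -65:130/61 -64:112/53 -64:92/45 -64:79/38 -63:74/33 -62:73/33 -62:74/36 -62:77/38 -61:82/40 -60:89/44 -60:98/49 -60:119/63 -59:136/74 -58:147/82 -58:148/85 -58:140/91 -57:132/98 -56:131/110 -56:133/121 -56:138/127 -55:141/130 -54:140/129 -54:139/129 -54:139/129 -53:139/129 -52:139/129 -52:140/130 -52:140/130 -51:140/130 -50:141/131
```

View pics/w10.png

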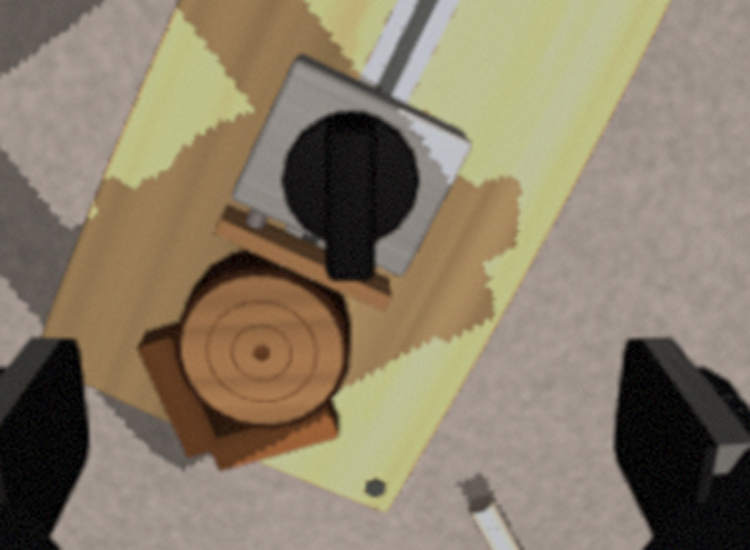

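The slice sits against both V arms, centre (262,352), with the face pressed on it. The gap behind the face is about 7.8 mm, so it is pushed in about 5 mm, and the knob bar stands at about 1.7 rad. The gripper is clear.

```bash
python3 -c "from station import job_done;print(job_done())"
```

```text
the job is handed in; nothing more can be done
None
```

I clamped the small slice flat in the V and handed the job in after about 17.5 s; by the last wrist picture the jaw face is pushed in about 5 mm, the slice is home, and the knob is tight at about 1.7 rad.

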